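Push the sensor module home in its dock

ROBOT

A 6-joint arm with a two-finger parallel gripper is mounted at the origin on the work surface. World frame = base frame: x ahead of the robot, y to its left, z up, the work surface at z = 0. Lengths are in mm, angles in rad, forces in N, time in s.
With the tool pointing down it reaches from about 300 to 775 mm from the base axis. Payload 14.6 kg.
Tool frame: the origin (TCP) lies between the finger pads; the fingertips stand 11 mm ahead of it and the grasp point (between the pads) lies 8 mm behind it; z points along the fingers, y is the line along which they close (so a half turn about z gives the same grasp; the last joint's range is limited). The gripper opens to 94 mm and grips with 3 to 60 N. Pads are 16 mm wide; open, the fingers measure 119 mm over their backs; the gripper's body (75 mm by 177 mm) begins 78 mm behind the grasp point.
Start: joints at [-1.278, 0.3, 1.521, -0, 1.321, -0.067], TCP at [193.64, -514.774, 216.446] pointing down, gripper open.
Joint ranges: [-3.03, 3.03], [-0.79, 2.21], [0.23, 2.52], [-1.04, 4.18], [0, 3.07], [-2.55, 2.55]. Speed limits (rad/s): [2.22, 2.22, 2.57, 3.14, 3.14, 3.14].

INTERFACE

Orientations are given as [roll, pitch, yaw] about the fixed x, y, z axes, in that order (R = Rz(yaw) Ry(pitch) Rx(roll)).
In Python, from cell import manip gives the robot as it stands. The module is installed in compiled form; this text tells all that it offers.
- The arm moves only by the tool arm_command, never from a script. Its argument "rows" is one flat list of numbers, 5 for each row, row after row: the shift along the world's x, y, z in mm, then the turn about the world's z in degrees, then the finger opening in mm, from 0 to 94. In form: [dx, dy, dz, twist, jaw, dx, dy, dz, twist, jaw, ...]. A call has 1 to 5 rows; each row shifts and turns the commanded pose from where the row before left it; what a row does not reach is not made up. A row lasts 1/8 s, in which the tool goes at most 62.5 mm and 10.7 degrees, less where a joint would pass 70% of its speed; a pose out of reach is approached as far as the arm can. A call is refused whole if a number of a shift passes 62.5 or a number of a turn 10.7, either way. A call with a gripper value outside its range is refused whole. The fingers move at their own pace and stop on an object; "newtons" is the grip in N (left out, the last holds). Time passes only in rows, so rows that do not move let the fingers close. It gives the time, the measured TCP pose, the force and the opening at its end, in the units of the state.
- manip.read_state(): the state, without advancing time (a new reading comes with each control period).
- manip.camera(name): name is "scene" or "top"; returns a dict with "image" (420x560x3 uint8, blue, green, red), "z_map" (420x560 float32, mm along the optical axis (not along the pixel's ray), 0 where there is no reading), "fx", "fy", "cx", "cy" (pixels), "D" ([k1, k2, p1, p2, k3] as OpenCV has them; the pictures are not rectified), "pose" (4x4, takes a point from camera to world coordinates). Camera axes: x right, y down, z forward; pixel columns grow to the right and rows downward; lengths in mm; the calibration is good to about 2 mm. A picture is of the moment at which its call begins.
- manip.sign_off(): hands the job in, once; it reports no verdict.
The state is a dict: "clock": time; "joints": joint angles; "qd": joint speeds; "effort": joint torques, N m; "eef_pos": TCP position; "eef_rot": TCP orientation; "wrist_force": force on the tool from outside, world axes, zero at the start; "moment": the same for the moment, N m; "finger_gap": finger opening in mm.
Only numpy, scipy, OpenCV 4.12 (cv2) and the standard library are available. Lean on these libraries where they do the work, as an engineer would, in place of code of your own. Each camera call takes 0.05 s, during which the arm holds its last target. There are 200 camera calls.

TASK

Push the black sensor module along the steel bench, without gripping or lifting it, into the corner of the dock, until its long side is flat against the long back stop and its short side is against the short side stop. Then press the dock's green button fully down with a fingertip, let it come up again, and leave the module home. Leave the other things on the bench alone.

Things in the scene. Friction and masses are not known exactly. Their poses are not given: they have to be found in the camera images.
- module: The module to push: a loose black box, 100 mm along its x, 130 mm along its y, 50 mm high, 0.45 to 0.8 kg, grey top plate with a dark green display and a yellow dot. Origin at the centre of its underside, z up. It starts short of the back stop and to the dock's -y side of its place, its +x side facing the back stop to within 20 degrees. Too wide to pinch; sliding takes 2 to 8 N.
- dock: Fixed corner of two aluminium bars, 24 mm high, 8 mm thick, no floor. Origin at bench level in the inner corner, z up. Back stop: face x = 0, bar beyond it at +x, from y = 8 to -220 mm. Side stop: face y = 0, bar on the +y side, from x = 0 to -100 mm. Module home: parallel to this frame, its origin at x = -50, y = -65 mm in it.
- ack_top (a point): Centre of the top face of the green push button, 30 mm in diameter, 22 mm above the bench, on a round grey housing (46 mm across, 12 mm high) fixed beside the dock, outside the side stop (55 mm from the corner to +y, 50 mm to -x, in the dock's frame). It is pressed straight down.
- ack (a joint): Travel of the green button in m: 0 up, 0.006 fully down, against a spring that takes about 5 N when fully down; it comes back up by itself.
- vial: Bystander: small green bottle with a pale label and a red cap, 38 mm in diameter, 75 mm high, standing; origin at the centre of its underside.
- knob_screw: Bystander: black star knob about 58 mm across, 38 mm high; origin at the centre of its underside.
- ring_holder: Bystander: white open ring (C shape) lying flat, about 90 mm across, 22 mm high, with a black grip on it up to 42 mm high; origin on the bench at the ring's centre.
Things that resemble listed ones, but are neither listed nor needed, are in the scene too. What is shaped like the module but red is not meant.

How it is judged (in metres and radians):
On the way, in this order (a step that is already met when the one before it is completed fails the run):
1. the module is home in the dock's corner, against both stops (x of module in the frame of dock between -0.054 and -0.046 m and y of module in the frame of dock between -0.069 and -0.061 m and angle between the x axis of module and the x axis of dock, either way round below 0.06 rad and height (world z) of module below 0.004 m and angle between module's own z axis and vertical below 0.05 rad), for 0.2 s.
2. the green button is pressed down (value of joint ack above 0.0045 m), for 0.05 s.
At the end, for the whole second after the job is handed in: The module stands flat on the bench, at rest, within 4 mm of both stops and within 3.4 degrees of parallel to the dock; the green button has been pressed at least 4.5 mm after that and is up again; the other things are within 15 mm of where they began (all of step 1 and value of joint ack below 0.0015 m and linear speed of module below 0.01 m/s and distance of each of vial, knob_screw, ring_holder from where it was at the start of the episode below 0.015 m); the robot touches nothing.
It fails at once if the module is lifted off the bench or tipped (height (world z) of module above 0.012 m or angle between module's own z axis and vertical above 0.2 rad).
It fails at once if the button is pressed while the module is not home (value of joint ack above 0.004 m and not (x of module in the frame of dock between -0.057 and -0.043 m and y of module in the frame of dock between -0.072 and -0.058 m and angle between the x axis of module and the x axis of dock, either way round below 0.1 rad)).
It fails at once if a bystander is moved more than 15 mm or lifted (distance of any of vial, knob_screw, ring_holder from where it was at the start of the episode above 0.015 m).
It also fails if it takes over 58 s, if anything falls off the work surface, if the arm or the gripper's body presses on something with over 40 N, if the wrist force passes 120 N, or if a joint passes its speed limit or range.

## Working session

There is one attempt and no reset: what is moved stays moved. The work goes in short steps, Python scripts to look and compute and a tool call to move; the robot and the scene stay as the last step left them, time stands still between calls to the robot, and variables do not carry over. Pictures are saved under pics/ and viewed, on a budget of 10 in all, crops included, one or two more only if the job needs it, and the job is handed in when it is done.

Besides the shell and the picture viewer there is one more tool, called after ">>>" in YAML: its name, and indented under it one key for each argument. arm_command: Moves the arm, as the interface text tells. Its arguments: {"type":"object","properties":{"rows":{"type":"array","items":{"type":"number"}},"newtons":{"type":"number"}},"required":["rows"]}

```bash
mkdir -p pics
cat > h.py <<'E'
import numpy as np, cv2
from cell import manip
def pts(c,uv,z=None):
    K=np.array([[c["fx"],0,c["cx"]],[0,c["fy"],c["cy"]],[0,0,1.]])
    uv=np.asarray(uv,float).reshape(-1,1,2)
    n=cv2.undistortPoints(uv,K,np.array(c["D"],float)).reshape(-1,2)
    r=np.c_[n,np.ones(len(n))]; P=np.array(c["pose"]); 
    d=r@P[:3,:3].T
    if z is None:
        zz=np.array([c["z_map"][int(round(v)),int(round(u))] for u,v in uv.reshape(-1,2)])
        s=zz
    else: s=(z-P[2,3])/d[:,2]
    return P[:3,3]+d*s[:,None]
E
python3 - <<'E'
from h import *
for n in("scene","top"):
    c=manip.camera(n); cv2.imwrite(f"pics/{n}0.png",c["image"]); np.savez(f"{n}0.npz",**c)
    print(n,c["fx"],np.round(c["pose"],2).tolist())
print(manip.read_state())
E
```

```text
scene 419.7407236349365 [[0.43, 0.49, -0.75, 1287.7], [0.9, -0.23, 0.36, -341.07], [0.0, -0.84, -0.55, 536.51], [0.0, 0.0, 0.0, 1.0]]
top 438.90505757530514 [[-0.01, -0.99, 0.16, 452.78], [-1.0, 0.01, 0.01, -31.86], [-0.01, -0.16, -0.99, 1056.29], [0.0, 0.0, 0.0, 1.0]]
{'clock': 0.1, 'joints': array([-1.27758839e+00,  3.00366956e-01,  1.52151648e+00,  4.13431910e-06,
        1.32070188e+00, -6.66110860e-02]), 'qd': array([ 0.00027388, -0.00204689, -0.00130139,  0.00085426,  0.00197402,
       -0.00102291]), 'effort': array([-1.21598998e-03, -5.32650268e+01, -3.53293276e+01,  7.09125982e-02,
        2.34450441e-02, -4.58412785e-05]), 'eef_pos': array([ 193.58534614, -514.56634035,  215.97077889]), 'eef_rot': array([-3.14060245e+00, -7.00695274e-05,  3.59817962e-01]), 'wrist_force': array([ 0.09914347,  0.13772888, -0.63674504]), 'moment': array([-0.0042607 , -0.04478499,  0.0035714 ]), 'finger_gap': 93.90588183694122}
```

View pics/top0.png

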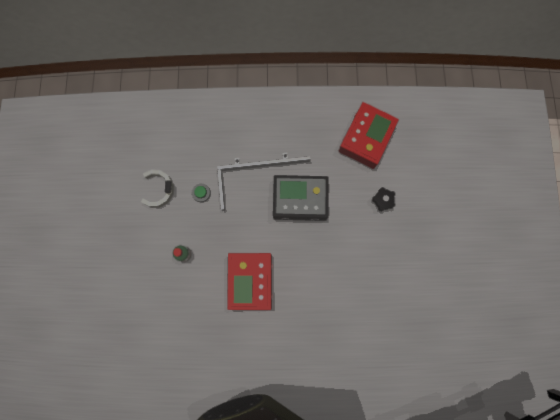

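View pics/scene0.png

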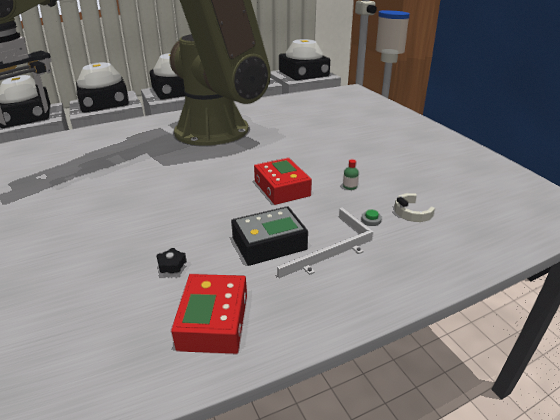

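The top view shows three module-shaped boxes: black at (301,198), red at (369,135) and red at (250,282). Only the black one with the grey top and yellow dot fits. The dock corner is near (220,168), the button at (201,192), the knob at (385,199), the ring at (157,188) and the vial at (180,254). Next I'll measure these and confirm in a crop.

```bash
cat > meas.py <<'E'
from h import *
def measure(c):
    im=c["image"]; hsv=cv2.cvtColor(im,cv2.COLOR_BGR2HSV); out={}
    # module: points by depth map at top height 40..60 within region, not red
    v,u=np.mgrid[0:420,0:560]; 
    W=pts(c,np.c_[u.ravel(),v.ravel()],None).reshape(420,560,3)
    roi=np.zeros((420,560),bool); roi[140:235,205:345]=1
    top=(roi&(W[...,2]>40)&(W[...,2]<60)).astype(np.uint8)
    cs,_=cv2.findContours(top,0,2); k=max(cs,key=cv2.contourArea)
    p=pts(c,k.reshape(-1,2),50)[:,:2].astype(np.float32)
    r=cv2.minAreaRect(p); out["module"]=r; out["box"]=np.round(cv2.boxPoints(r),1).tolist()
    bar=(roi&(W[...,2]>15)&(W[...,2]<32)&(hsv[...,1]<60)&(hsv[...,2]>120))
    out["barmask"]=bar; out["W"]=W
    g=cv2.inRange(hsv,(45,90,50),(85,255,255)); g[:, :190]=0; g[:,212:]=0; g[:180]=0; g[205:]=0
    m=cv2.moments(g,True); out["button"]=pts(c,[[m["m10"]/m["m00"],m["m01"]/m["m00"]]],22)[0],m["m00"]
    return out
E
python3 - <<'E'
from meas import *
c=dict(np.load("top0.npz")); o=measure(c)
print(o["module"],o["box"],o["button"])
b=o["barmask"]; W=o["W"]; v,u=np.nonzero(b); P=pts(c,np.c_[u,v],24)[:,:2]
print(len(P))
L=(u>232)&(v<172); S=(v>174)&(u<228)
for n,s in(("back",L),("side",S)):
    q=P[s].astype(np.float32); f=cv2.fitLine(q,cv2.DIST_HUBER,0,.01,.01).ravel(); d=f[:2]; nn=np.array([-d[1],d[0]])
    t=(q-f[2:])@d; w=(q-f[2:])@nn
    print(n,f,np.degrees(np.arctan2(d[1],d[0])),t.min(),t.max(),np.percentile(w,[2,98]),W[v[s],u[s],2].mean())
    print((f[2:]+d*t.min()),(f[2:]+d*t.max()))
for n,uv,z in(("knob",(385,199),30),("ring",(157,188),10),("vial",(179,253),75),("ygrip",(317,190),50)): print(n,pts(c,[uv],z)[0])
cr=cv2.resize(c["image"][130:235,185:325],None,fx=5,fy=5,interpolation=cv2.INTER_CUBIC)
mm=cv2.resize(b[130:235,185:325].astype(np.uint8),None,fx=5,fy=5,interpolation=0)
cs,_=cv2.findContours(mm,0,2); cv2.drawContours(cr,cs,-1,(0,0,255),1)
cv2.imwrite("pics/crop0.png",cr)
E
```

```text
((647.1807861328125, -74.11427307128906), (129.3946990966797, 100.8807373046875), 87.71417999267578) [[594.2000122070312, -136.6999969482422], [695.0, -140.8000030517578], [700.2000122070312, -11.5], [599.4000244140625, -7.5]] (array([668.46604342, 167.69814176,  22.        ]), 92.0)
395
back [ 9.442079e-02 -9.955324e-01  7.399151e+02 -6.213826e+00] -84.58201 -93.9675 94.63851 [-3.53878176  3.44605565] 24.03661204573118
[731.0426   87.33386] [ 748.85095  -100.429535]
side [9.94803965e-01 1.01809166e-01 6.66263428e+02 1.17162285e+02] 5.8433595 -42.169357 41.96381 [-3.53489945  3.57058625] 23.98026535864862
[624.3132  112.86906] [708.0092   121.434586]
knob [ 641.78607857 -277.15580957   30.        ]
ring [681.29841492 277.66355853  10.        ]
vial [516.34763314 203.08065304  75.        ]
ygrip [ 661.61149419 -113.03637661   50.        ]
```

View pics/crop0.png

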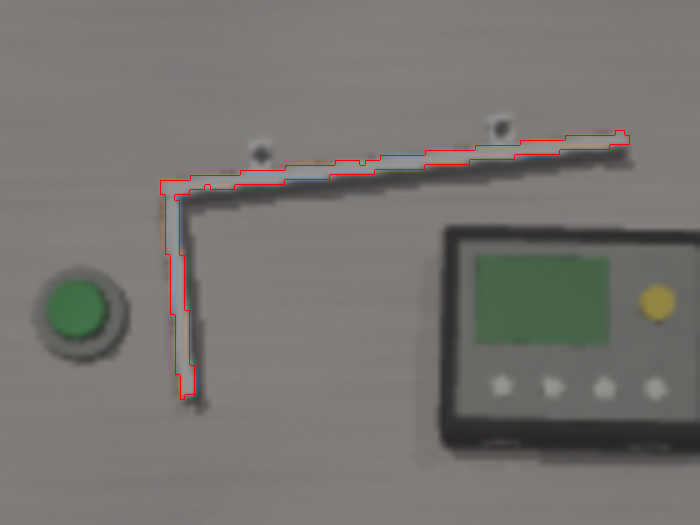

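The crop confirms the black module and the bar outlines. The dock yaw is about 5.6° with its corner at (723.6, 118.8). The predicted button position (668.4, 168.6) agrees with the measured (668.5, 167.7). The module is at dock (-95, -184.5) and yaw -2.3°. Plan: push it +x with two spread fingers, then +y with two fingers.

>>> arm_command:
  rows: [36.4,43.2,0,-1.5,94,36.4,43.2,0,-1.5,94,36.4,43.2,0,-1.5,94,36.4,43.2,0,-1.5,94,36.4,43.2,0,-1.5,94]

```text
clock: 0.72
eef_pos: [376.5, -297.2, 216.3]
eef_rot: [-3.141, 0.0, 0.228]
wrist_force: [1.0, -0.5, 0.7]
finger_gap: 94.1
```

>>> arm_command:
  rows: [36.4,43.2,0,-1.5,94,36.4,43.2,0,-1.5,94,36.4,43.2,0,-1.5,94,36.4,43.2,0,-1.5,94,36.4,43.2,0,-1.5,94]

```text
clock: 1.35
eef_pos: [558.5, -81.1, 216.2]
eef_rot: [-3.142, 0.0, 0.097]
wrist_force: [0.3, -0.7, 0.1]
finger_gap: 94.2
```

>>> arm_command:
  rows: [0,0,-50,0,94,0,0,-50,0,94,0,0,-16,0,94,0,0,0,0,94]

```text
clock: 1.85
eef_pos: [557.7, -82.9, 100.6]
eef_rot: [-3.141, 0.001, 0.098]
wrist_force: [0.5, 0.0, 0.5]
finger_gap: 94.4
```

>>> arm_command:
  rows: [0,0,-40,0,94,0,0,-28,0,94,0,0,-10,0,94,6,0.6,0,0,94,6,0.6,0,0,94]

```text
clock: 2.48
eef_pos: [571.1, -81.8, 24.3]
eef_rot: [3.141, -0.003, 0.098]
wrist_force: [0.4, -0.2, 0.6]
finger_gap: 94.0
```

>>> arm_command:
  rows: [6,0.6,0,0,94,6,0.6,0,0,94,6,0.6,0,0,94,6,0.6,0,0,94,6,0.6,0,0,94]

```text
clock: 3.1
eef_pos: [600.0, -78.6, 22.4]
eef_rot: [3.142, 0.0, 0.098]
wrist_force: [-2.7, -1.9, 1.3]
finger_gap: 94.1
```

>>> arm_command:
  rows: [6,0.6,0,0,94,6,0.6,0,0,94,5,0.5,0,0,94,5,0.5,0,0,94,3,0.3,0,0,94]

```text
clock: 3.72
eef_pos: [624.9, -76.0, 22.4]
eef_rot: [-3.141, 0.0, 0.098]
wrist_force: [-4.4, -0.0, 1.2]
finger_gap: 94.2
```

>>> arm_command:
  rows: [3,0.3,0,0,94,3,0.3,0,0,94,2,0.2,0,0,94,0,0,0,0,94]

```text
clock: 4.22
eef_pos: [632.5, -75.3, 22.4]
eef_rot: [-3.141, 0.001, 0.098]
wrist_force: [-5.0, -0.8, 2.6]
finger_gap: 94.0
```

>>> arm_command:
  rows: [1,0.1,0,0,94,1,0.1,0,0,94,0,0,0,0,94]

```text
clock: 4.6
eef_pos: [632.5, -75.2, 22.4]
eef_rot: [-3.141, 0.006, 0.098]
wrist_force: [-24.8, -0.4, 13.5]
finger_gap: 94.3
```

```bash
cat >> meas.py <<'E'
xh=np.array([.9952,.0976]); yh=np.array([-.0976,.9952]); CR=np.array([723.6,118.8])
def dock(p): q=np.asarray(p)[:2]-CR; return q@xh,q@yh
E
python3 - <<'E'
from meas import *
c=manip.camera("top"); o=measure(c); print(o["module"],o["box"],dock(o["module"][0]),manip.read_state()["wrist_force"])
E
```

```text
((710.2138061523438, -6.964382171630859), (21.323719024658203, 51.00819396972656), 89.35545349121094) [[684.5999755859375, -17.299999237060547], [735.5999755859375, -17.899999618530273], [735.7999877929688, 3.4000000953674316], [684.7999877929688, 4.0]] (np.float64(-25.596543817138695), np.float64(-123.85422061767578)) [-23.75642149  -0.15331957  12.5445667 ]
```

Contact with the back stop at about 25 N. Next: retreat, lift, and go round to the -y side.

>>> arm_command:
  rows: [-15,-1.5,0,0,94,-15,-1.5,0,0,94,0,0,50,0,94,0,0,50,0,94,0,0,10,0,94]

```text
clock: 5.28
eef_pos: [606.3, -78.3, 136.4]
eef_rot: [3.14, -0.006, 0.098]
wrist_force: [-0.6, -0.5, -0.4]
finger_gap: 94.4
```

>>> arm_command:
  rows: [10,-9,0,10,40,10,-9,0,10,40,10,-9,0,10,40,10,-9,0,10,40,10,-9,0,10,40]

```text
clock: 5.9
eef_pos: [654.9, -123.3, 131.5]
eef_rot: [-3.141, 0.0, 0.976]
wrist_force: [0.0, 0.0, -0.1]
finger_gap: 47.6
```

>>> arm_command:
  rows: [10,-9,0,10,40,10,-9,0,10,40,10,-9,0,10,40,10,-9,0,10,40,0,0,0,0,40]

```text
clock: 6.52
eef_pos: [694.7, -159.4, 131.1]
eef_rot: [-3.141, -0.0, 1.667]
wrist_force: [-0.3, -1.3, 0.3]
finger_gap: 39.7
```

Run:
```python
from meas import *
c=manip.camera("top"); o=measure(c); print(o["module"],o["box"],dock(o["module"][0]),manip.read_state()["eef_pos"])
cv2.imwrite("pics/top1.png",c["image"])
```

```text
((688.844482421875, -61.086570739746094), (101.64956665039062, 123.71538543701172), 5.710671901702881) [[632.0999755859375, -4.599999904632568], [644.4000244140625, -127.69999694824219], [745.5999755859375, -117.5999984741211], [733.2999877929688, 5.5]] (np.float64(-52.145620397949244), np.float64(-175.63097668457033)) [ 694.46524981 -158.99225969  131.38991091]
```

View pics/top1.png

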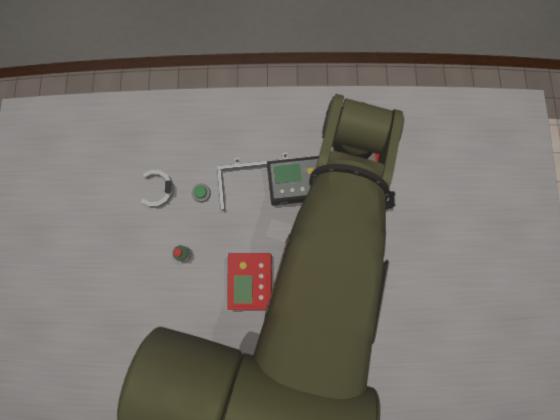

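The module is flat on the back stop at yaw 5.7° and dock y about -179. Its left edge is at (268,180), and the tool sits clear on the -y side. Descend and push +y.

>>> arm_command:
  rows: [0,0,-40,0,40,0,0,-40,0,40,0,0,-20,0,40,0,0,-9,0,40,0,0,0,0,40]

```text
clock: 7.2
eef_pos: [694.9, -159.1, 24.1]
eef_rot: [3.141, 0.0, 1.668]
wrist_force: [0.2, 0.9, -0.1]
finger_gap: 40.2
```

>>> arm_command:
  rows: [-0.6,6,0,0,40,-0.6,6,0,0,40,-0.6,6,0,0,40,-0.6,6,0,0,40,-0.6,6,0,0,40]

```text
clock: 7.82
eef_pos: [691.8, -129.1, 23.8]
eef_rot: [3.141, 0.001, 1.669]
wrist_force: [0.3, -3.4, 2.0]
finger_gap: 39.8
```

>>> arm_command:
  rows: [-0.6,6,0,0,40,-0.6,6,0,0,40,-0.6,6,0,0,40,-0.6,6,0,0,40,-0.6,6,0,0,40]

```text
clock: 8.45
eef_pos: [688.6, -98.7, 23.4]
eef_rot: [3.142, 0.0, 1.669]
wrist_force: [-0.0, -4.5, 3.7]
finger_gap: 40.2
```

>>> arm_command:
  rows: [-0.6,6,0,0,40,-0.6,6,0,0,40,-0.6,6,0,0,40,-0.6,6,0,0,40,-0.6,6,0,0,40]

```text
clock: 9.07
eef_pos: [685.6, -68.7, 23.4]
eef_rot: [-3.142, 0.0, 1.669]
wrist_force: [0.7, -3.8, 3.1]
finger_gap: 40.1
```

Run:
```python
from meas import *
c=manip.camera("top"); o=measure(c); print(o["module"],o["box"],dock(o["module"][0]),dock(manip.read_state()["eef_pos"]))
```

```text
((679.3975219726562, 32.72738265991211), (102.08973693847656, 73.00995635986328), 5.294286251068115) [[625.2000122070312, 64.4000015258789], [631.9000244140625, -8.300000190734863], [733.5999755859375, 1.100000023841858], [726.9000244140625, 73.80000305175781]] (np.float64(-52.3909935852051), np.float64(-81.34530692138671)) (np.float64(-56.109145888186966), np.float64(-182.08439670832632))
```

>>> arm_command:
  rows: [-0.6,6,0,0,40,-0.6,6,0,0,40,-0.6,6,0,0,40,-0.6,6,0,0,40,-0.5,5,0,0,40]

```text
clock: 9.75
eef_pos: [682.6, -39.6, 23.3]
eef_rot: [-3.141, -0.0, 1.669]
wrist_force: [-0.1, -3.0, 2.2]
finger_gap: 40.1
```

>>> arm_command:
  rows: [-0.4,4,0,0,40,-0.3,3,0,0,40,-0.2,2,0,0,40,-0.2,2,0,0,40,0,0,0,0,40]

```text
clock: 10.38
eef_pos: [681.5, -28.8, 23.3]
eef_rot: [-3.141, -0.0, 1.669]
wrist_force: [-0.3, -0.9, 0.8]
finger_gap: 40.1
```

>>> arm_command:
  rows: [-0.1,1,0,0,40,-0.1,1,0,0,40,0,0,0,0,40]

```text
clock: 10.75
eef_pos: [681.4, -27.0, 23.3]
eef_rot: [-3.141, -0.0, 1.669]
wrist_force: [0.5, -0.7, 0.2]
finger_gap: 40.1
```

>>> arm_command:
  rows: [-0.1,1,0,0,40,-0.1,1,0,0,40,0,0,0,0,40]

```text
clock: 11.12
eef_pos: [681.2, -24.9, 23.3]
eef_rot: [-3.141, -0.0, 1.669]
wrist_force: [0.5, -1.3, -0.5]
finger_gap: 40.0
```

>>> arm_command:
  rows: [-0.1,1,0,0,40,0,0,0,0,40]

```text
clock: 11.38
eef_pos: [681.0, -24.8, 23.4]
eef_rot: [-3.141, 0.001, 1.668]
wrist_force: [-1.6, -7.1, -0.4]
finger_gap: 39.6
```

>>> arm_command:
  rows: [-0.1,1,0,0,40,0,0,0,0,40]

```text
clock: 11.62
eef_pos: [680.9, -24.7, 23.5]
eef_rot: [-3.141, 0.002, 1.668]
wrist_force: [-1.9, -11.8, -0.2]
finger_gap: 39.7
```

>>> arm_command:
  rows: [0.5,-10,0,0,40,1,-15,0,0,40,0,0,50,0,40,0,0,50,0,40,-30,-10,5,-10,60]

```text
clock: 12.25
eef_pos: [654.5, -58.5, 132.5]
eef_rot: [3.135, 0.0, 1.492]
wrist_force: [0.1, 0.3, -1.6]
finger_gap: 46.4
```

>>> arm_command:
  rows: [-30,5,0,-10,94,-30,5,0,-10,94,-30,5,0,-10,94,-20,5,0,-10,94,0,0,0,-10,94]

```text
clock: 12.88
eef_pos: [541.8, -38.3, 128.9]
eef_rot: [-3.142, -0.0, 0.616]
wrist_force: [0.9, 0.5, 0.2]
finger_gap: 93.4
```

Run:
```python
from meas import *
c=manip.camera("top"); o=measure(c); print(o["module"],o["box"],dock(o["module"][0]),manip.read_state()["eef_pos"])
s=manip.camera("scene")["image"]
cv2.imwrite("pics/c2.png",np.hstack([cv2.resize(c["image"][130:240,160:340],(720,440))[:, :400],cv2.resize(s[160:300,200:450],(0,0),fx=1.6,fy=440/140)]))
```

```text
((678.3049926757812, 48.390541076660156), (101.21602630615234, 129.9587860107422), 5.5143327713012695) [[621.7000122070312, 108.19999694824219], [634.2000122070312, -21.200000762939453], [734.9000244140625, -11.399999618530273], [722.4000244140625, 117.9000015258789]] (np.float64(-51.949554479980485), np.float64(-65.65070080566406)) [542.33946683 -38.42344129 128.94040628]
```

View pics/c2.png

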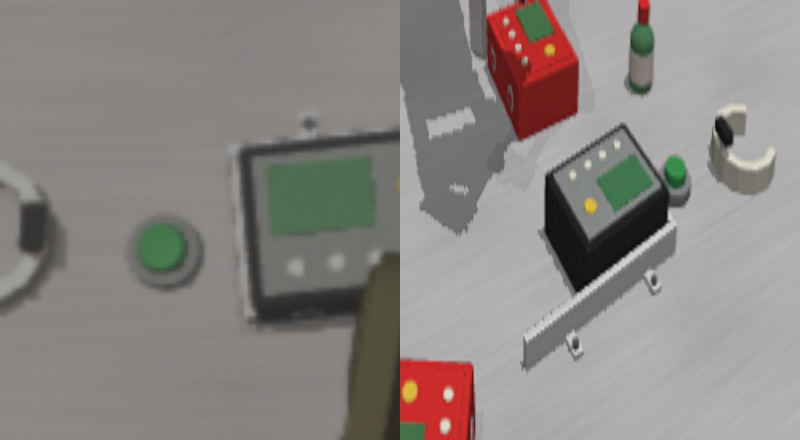

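The module is in the corner: yaw error about 0.1°, dock (-51.9, -65.7). It read -52.1 at firm contact too, so that looks like bias. I'll still do a gentle seating push on +x.

>>> arm_command:
  rows: [18,26,0,-10,94,20,27,0,-10,94,20,27,0,-10,94,0,0,-50,0,94,0,0,-40,0,94]

```text
clock: 13.6
eef_pos: [600.6, 42.0, 36.7]
eef_rot: [-3.141, 0.0, 0.103]
wrist_force: [-0.1, -0.0, -0.0]
finger_gap: 93.7
```

>>> arm_command:
  rows: [0,0,-17,0,94,0,0,0,0,94,6,0.6,0,0,94,5,0.5,0,0,94,4,0.4,0,0,94]

```text
clock: 14.22
eef_pos: [616.4, 43.5, 22.3]
eef_rot: [3.142, -0.001, 0.098]
wrist_force: [0.9, -0.8, -0.3]
finger_gap: 94.1
```

>>> arm_command:
  rows: [2,0.2,0,0,94,2,0.2,0,0,94,0,0,0,0,94]

```text
clock: 14.6
eef_pos: [619.6, 43.8, 21.4]
eef_rot: [3.142, 0.0, 0.098]
wrist_force: [-0.0, -0.3, 0.4]
finger_gap: 93.7
```

>>> arm_command:
  rows: [1,0.1,0,0,94,1,0.1,0,0,94,0,0,0,0,94]

```text
clock: 14.98
eef_pos: [621.0, 43.9, 21.4]
eef_rot: [3.142, 0.002, 0.098]
wrist_force: [-6.3, -1.3, 4.6]
finger_gap: 93.6
```

>>> arm_command:
  rows: [0.5,0,0,0,94,0,0,0,0,94]

```text
clock: 15.22
eef_pos: [621.0, 43.9, 21.4]
eef_rot: [-3.142, 0.003, 0.098]
wrist_force: [-11.0, -1.3, 6.2]
finger_gap: 94.0
```

Seated: the force rises with no motion. Now the button.

>>> arm_command:
  rows: [-10,-1,0,0,94,-10,-1,0,0,94,0,0,50,0,60,0,0,40,0,30,17,31,0,0,0]

```text
clock: 15.85
eef_pos: [620.2, 72.1, 115.5]
eef_rot: [3.141, -0.006, 0.096]
wrist_force: [0.5, 0.4, 0.1]
finger_gap: 67.9
```

>>> arm_command:
  rows: [17,32,0,0,0,17,32,0,0,0,17,32,0,0,0,0,0,0,0,0,0,0,0,0,0]

```text
clock: 16.48
eef_pos: [669.6, 168.5, 111.2]
eef_rot: [3.141, 0.0, 0.098]
wrist_force: [-0.1, -0.2, -0.5]
finger_gap: 17.3
```

Run:
```python
from meas import *
c=manip.camera("top"); s=manip.camera("scene")["image"]; print(manip.read_state())
try: o=measure(c); print(o["module"],dock(o["module"][0]))
except Exception as e: print(e)
cv2.imwrite("pics/c3.png",cv2.resize(s[130:280,250:450],None,fx=4,fy=4))
```

```text
{'clock': 16.575, 'joints': array([ 1.92895188e-01,  7.04950601e-01,  1.17003954e+00, -9.55349763e-05,
        1.26662709e+00,  1.66659104e+00]), 'qd': array([-0.00184343, -0.00228451, -0.00401958,  0.00135791,  0.00246575,
        0.00041643]), 'effort': array([ 5.91120310e-01, -7.34427452e+01, -3.46208596e+01,  2.02506850e-02,
       -8.56384914e-02, -5.89244868e-03]), 'eef_pos': array([669.77669022, 168.09084464, 111.59493779]), 'eef_rot': array([3.14149957e+00, 1.57498583e-05, 9.71290877e-02]), 'wrist_force': array([-0.04797612,  0.54259103,  0.35554828]), 'moment': array([-0.0122157 ,  0.00085965, -0.0128811 ]), 'finger_gap': 9.548070104258777}
((678.675048828125, 48.37480163574219), (101.47578430175781, 129.8921661376953), 5.484944820404053) (np.float64(-51.58281076660159), np.float64(-65.70248217773437))
```

View pics/c3.png

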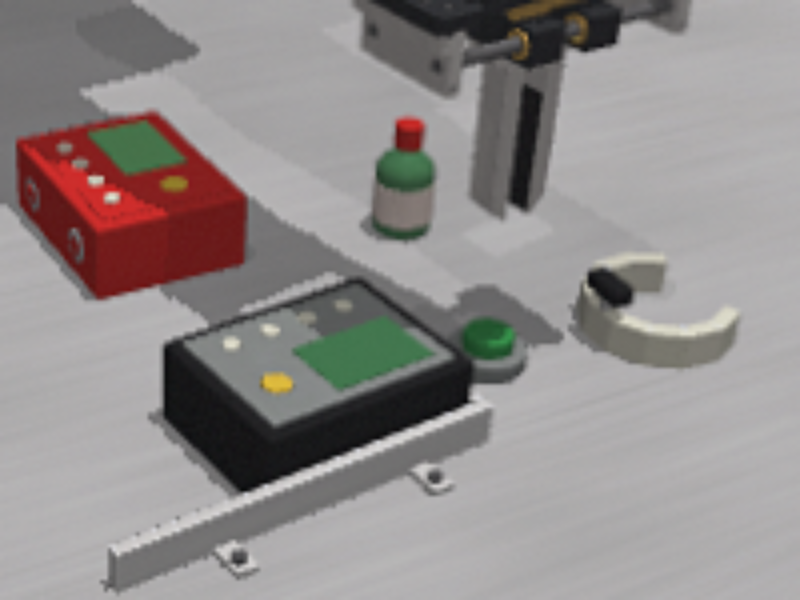

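The module is home, and the nearly closed fingers hang above the button (490,340 in the crop). Press.

>>> arm_command:
  rows: [-1,0,-40,0,0,0,0,-30,0,0,0,0,-6,0,0,0,0,0,0,0]

```text
clock: 17.08
eef_pos: [669.3, 168.6, 36.4]
eef_rot: [-3.142, -0.001, 0.097]
wrist_force: [0.1, -0.2, -0.4]
finger_gap: 0.3
```

>>> arm_command:
  rows: [0,0,-3,0,0,0,0,-3,0,0,0,0,-2,0,0,0,0,0,0,0]

```text
clock: 17.58
eef_pos: [669.6, 169.1, 28.1]
eef_rot: [-3.141, -0.002, 0.098]
wrist_force: [2.8, -1.0, 4.1]
finger_gap: 0.5
```

>>> arm_command:
  rows: [0,0,-1,0,0,0,0,-1,0,0,0,0,0,0,0]

```text
clock: 17.95
eef_pos: [669.7, 169.1, 27.2]
eef_rot: [-3.142, -0.002, 0.098]
wrist_force: [-0.3, -1.1, 14.4]
finger_gap: 0.2
```

Hard stop reached: 14 N at z = 27.2, which is 6 mm of travel. Lift straight up and move clear.

>>> arm_command:
  rows: [0,0,20,0,0,0,0,50,0,0,0,0,50,0,0,-40,0,40,0,0,-40,0,0,0,0]

```text
clock: 18.58
eef_pos: [588.6, 169.2, 188.8]
eef_rot: [-3.141, -0.004, 0.098]
wrist_force: [1.3, 0.1, -0.2]
finger_gap: 0.3
```

>>> arm_command:
  rows: [-50,0,0,0,0,-50,0,0,0,0,-50,0,0,0,0,0,0,0,0,0,0,0,0,0,0]

```text
clock: 19.2
eef_pos: [439.5, 169.1, 186.0]
eef_rot: [-3.141, -0.001, 0.098]
wrist_force: [0.1, -0.8, -0.5]
finger_gap: 0.3
```

Run:
```python
from meas import *
c=manip.camera("top"); o=measure(c); print(o["module"],dock(o["module"][0]),o["button"])
v,u=196-4,201; print("button z",o["W"][190:195,199:203,2].mean())
a=cv2.absdiff(c["image"],np.load("top0.npz")["image"]).max(2)
for n,(x,y) in dict(knob=(385,199),ring=(157,188),vial=(180,254),red2=(369,135)).items(): print(n,(a[y-22:y+22,x-22:x+22]>50).sum())
cv2.imwrite("pics/top4.png",c["image"]); print(manip.read_state()["wrist_force"])
```

```text
((678.7401733398438, 48.415706634521484), (101.5203857421875, 129.93919372558594), 5.547327995300293) (np.float64(-51.51400652465822), np.float64(-65.66812967529296)) (array([668.73289609, 167.59655452,  22.        ]), 92.0)
button z 22.050685005616778
knob 0
ring 0
vial 516
red2 0
[ 0.38385075  0.35822096 -0.15138609]
```

View pics/top4.png

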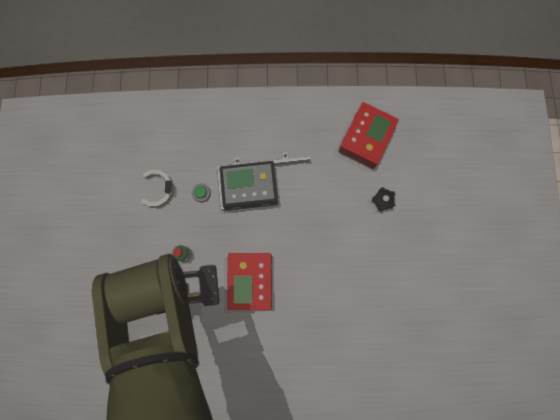

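The module is home at (248,185), the button is up (z 22) and the vial is still at (180,254); its pixel difference comes from the arm next to it. The robot is clear of everything.

```bash
python3 -c "
from cell import manip; print(manip.sign_off())"
```

```text
the job is handed in; nothing more can be done
None
```

The black module is home in the dock's corner, the green button was pressed fully down and came back up, and the job is handed in at about 19 s of the 58 s allowed. I pushed the module with two spread fingertips: first square against the back stop, then along it to the side stop. A light seating push followed before I pressed the button with the closed fingertips.

What the last checks showed:
- **Module:** it measured dock x = -51.5 mm, y = -65.7 mm and about 0.1° off parallel. The x reading is 1.5 mm off nominal. The camera calibration is only good to about 2 mm, and the seating push met 11 N without the module moving, so I take it to be against the stop.
- **Button:** it reached its hard stop at 14 N after about 6 mm of travel, and its top is back at z = 22 mm.
- **Bystanders:** the knob and ring show no change from the first picture. The pixel comparison failed for the vial because the arm was beside it in that view, but by eye it stands where it began.
- **Robot:** the arm ended clear of everything, with the wrist force near zero.

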